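# Open the feed valve and hold the flush lever

### The arm

A 6-joint arm with a two-finger parallel gripper is mounted at the origin on the work surface. World frame = base frame: x ahead of the robot, y to its left, z up, the work surface at z = 0. Lengths are in m, angles in degrees, forces in N, time in s.
With the tool pointing down it reaches from about 0.275 to 0.75 m from the base axis. Payload 10.2 kg.
Tool frame: the origin (TCP) lies midway between the tips of the shut fingers; the grasp point (between the pads) lies 19 mm behind it; z points along the fingers, y is the line along which they close (so a half turn about z gives the same grasp; the last joint's range is limited). The gripper opens to 85 mm and grips with 20 to 120 N. Pads are 22 mm wide; open, the fingers measure 114 mm over their backs; the gripper's body (76 mm by 85 mm) begins 54 mm behind the grasp point. The pads swing forward as they close: fully open they stand 13 mm farther back than shut.
Start: joints at [63.69, 17.928, 85.812, -0, 76.261, -12.8], TCP at [0.123, 0.51, 0.231] pointing down, gripper open.
Joint ranges: [-168.41, 168.41], [-55.51, 124.54], [10.69, 146.95], [-70.63, 250.63], [1, 178], [-165.06, 165.06]. Speed limits (degrees/s): [136.94, 136.94, 172.46, 180, 180, 180].

### API

Orientations are given as [roll, pitch, yaw] about the fixed x, y, z axes, in that order (R = Rz(yaw) Ry(pitch) Rx(roll)).
In Python, from rig import robot gives the robot as it stands. The module is installed in compiled form; this text tells all that it offers.
- The arm moves only by the shell command python3 -m handwheel 'ROWS' [FORCE]. ROWS is JSON, a list of rows, each a list of 7 numbers: the finger opening in m, from 0 to 0.0854, then the shift along the tool's x, y, z in m, then the turn, a rotation vector about the tool's x, y, z in degrees. A call has 1 to 5 rows; each row is the pose to reach, as a shift and turn from the pose commanded when the call began, along the tool's axes at that moment; what a row does not reach only later rows make up. A row lasts 1/10 s, in which the tool goes at most 50 mm and 8.59 degrees, less where a joint would pass 70% of its speed; a pose out of reach is approached as far as the arm can. A call with a gripper value outside its range is refused whole. The fingers move at their own pace and stop on an object; FORCE is the grip in N (left out, the last holds). Time passes only in rows, so rows that repeat a pose let the fingers close. It gives the time, the measured TCP pose, the force, the opening and the grip force at its end, in the units of the state.
- robot.observe(): the state, without advancing time (a new reading comes with each control period).
- robot.grab_frame(name): name is "side" or "top"; returns a dict with "frame" (400x640x3 uint8, red, green, blue), "vertical_fov" (degrees; the focal length in pixels is half the picture's height over the tangent of half this angle, whatever the lens; pixels are square), "cx", "cy" (the principal point, pixels), "D" ([k1, k2, p1, p2, k3] as OpenCV has them; the pictures are not rectified), "world_from_camera" (4x4, takes a point from camera to world coordinates). Camera axes: x right, y down, z forward; pixel columns grow to the right and rows downward; lengths in m; the calibration is good to about 2 mm. A picture is of the moment at which its call begins. There is no depth.
- robot.close_job(): hands the job in; it is judged then, once.
The state is a dict: "time_s": time; "joints": joint angles; "qvel": joint speeds; "effort": joint torques, N m; "tool_pos": TCP position; "tool_rot": TCP orientation; "force": force on the tool from outside, world axes, zero at the start; "moment": the same for the moment, N m; "finger_gap": finger opening in m; "grip_force": force on a finger pad.
Only numpy, scipy, OpenCV 4.12 (cv2) and the standard library are available. Lean on these libraries where they do the work, as an engineer would, in place of code of your own. Each camera call takes 0.05 s, during which the arm holds its last target. There are 200 camera calls.

### The job

On the grow bench, open the feed valve by turning its red handwheel counter-clockwise (several grips are needed) until the black pointer stands over the green mark on the dial, and let go of the wheel. Then press the orange pad of the sprung flush lever down with the fingers until the lever is level, its arm in front of the green band of the gauge and never on into the red, and keep it there: you finish while still holding it down. Leave everything else on the bench where it stands.

Things in the scene. Friction and masses are not known exactly. Their poses are not given: they have to be found in the camera images.
- wheel_center (a point): centre of the red spoked handwheel of the feed valve: a level round wheel, 64 mm across and 14 mm thick, 150 mm above the bench on a vertical stem. Its rim can be gripped across the full width from above; it is round, so at any yaw. Below it a 52 mm long black pointer arm turns with it 44 mm under the wheel's middle, just above a white dial disc (124 mm across, top 100 mm above the bench).
- wheel (a joint): angle of the handwheel in rad, growing COUNTER-CLOCKWISE seen from above; 0 = valve shut (end stop), 5.2 = end stop. Turns stiffly (about 0.1 N m) and stays where it is left.
- pointer_tip (a point): tip of the black pointer, 52 mm out from the stem axis; turns with the wheel.
- mark_point (a point): where the pointer tip must stand: 52 mm out from the stem axis, above the middle of the green mark (32 mm long radially, 15 mm wide) lying on the white dial. Fixed. Seen from the stem axis it is 2.1 to 4.2 rad counter-clockwise from the pointer at the start.
- lever (a joint): angle of the sprung flush lever in rad: 0 = up at rest (arm 0.35 rad above level), growing as the pad goes down, 0.35 = arm level (middle of the green), 0.7 = bottom stop. The arm itself is the pointer: its black centre line, read against the white gauge plate beside it, which is green from 0.26 to 0.44 and red from 0.50 to 0.70. The spring pushes back with about 2 N at the pad at rest, 7 N at level and 12 N at the bottom, and lifts the lever when it is let go.
- pad_top (a point): centre of the upper face of the orange pad (36 mm wide, 46 mm along the arm) at the lever's free end, 120 mm from the hinge; pressed from above. Moves with the lever: 41 mm higher at rest than level.
- pad_level (a point): the point where the centre of the pad's upper face is when the lever is level (middle of the green band); fixed, 123 mm above the bench.
- hinge (a point): hinge axis of the lever, 115 mm above the bench on a blue post (top 140 mm above the bench). The arm points along this frame's +y, the hinge axis along its x. A white gauge plate, 90 mm tall (57 to 147 mm above the bench), stands upright beside the arm on the -x side of this frame, 20 to 90 mm from the hinge along y.
- cup_c (a point): bystander, loose, standing on the bench: clear orange-tinted deli cup, 84 mm wide, 80 mm tall; the point is its centre.
- can_c (a point): bystander, loose, standing on the bench: red/orange fish-food can, 66 mm wide, 85 mm tall; the point is its centre.
- vial0_c (a point): bystander, loose, standing on the bench: small pink bottle with white cap, 38 mm wide, 65 mm tall; the point is its centre.
- vial1_c (a point): bystander, loose, standing on the bench: second small pink bottle, 38 mm wide, 65 mm tall; the point is its centre.
- pot_c (a point): bystander, loose, standing on the bench: terracotta pot, 90 mm wide, 75 mm tall; the point is its centre.
- packs_c (a point): bystander, loose, standing on the bench: pale box of seed packets, 70 x 100 x 50 mm; the point is its centre.
- collar_c (a point): bystander, loose, standing on the bench: black plastic net-pot collar (ring), 68 mm wide, 30 mm tall; the point is its centre.
Not all that is in view belongs to the job. Leave any purple or turquoise look-alike of the part that bears lever alone.

How it is judged:
By the outcome, as a careful person would: the job done as asked, in the order asked, and still so for the second after the job is handed in, while the arm keeps its last pose, push and grip.
It also fails if it takes over 67 s, if anything falls off the work surface, if the arm or the gripper's body presses on something with over 40 N, if the wrist force passes 120 N, or if a joint passes its speed limit or range.

## Working session

There is one attempt and no reset: what is moved stays moved. The work goes in short steps, Python scripts to look and compute and a shell command to move; the robot and the scene stay as the last step left them, time stands still between calls to the robot, and variables do not carry over. Pictures are saved under pics/ and viewed, at most 10 in all, crops included, and the job is handed in when it is done.

```bash
mkdir -p pics
cat > h.py <<'E'
from rig import robot
import numpy as np, cv2
def snap(n):
    f=robot.grab_frame(n); im=f["frame"]; 
    fl=im.shape[0]/2/np.tan(np.radians(f["vertical_fov"]/2))
    K=np.array([[fl,0,f["cx"]],[0,fl,f["cy"]],[0,0,1]]); return im[:,:,::-1].copy(),K,np.array(f["D"],float),np.array(f["world_from_camera"])
def ray(c,p):
    _,K,D,T=c; u=cv2.undistortPoints(np.array([[p]],float),K,D)[0,0]
    return T[:3,3],T[:3,:3]@np.array([u[0],u[1],1])
def atz(c,p,z):
    o,d=ray(c,p); return o+d*(z-o[2])/d[2]
def proj(c,P):
    _,K,D,T=c; X=(np.atleast_2d(P)-T[:3,3])@T[:3,:3]
    return cv2.projectPoints(X,np.zeros(3),np.zeros(3),K,D)[0][:,0]
E
python3 - <<'E'
from h import *
for n in("top","side"):
    c=snap(n); cv2.imwrite(f"pics/{n}0.png",c[0]); print(n,c[1].round(1).tolist(),c[2],c[3].round(3).tolist())
print(robot.observe())
E
```

```text
top [[428.5, 0.0, 321.8], [0.0, 428.5, 208.1], [0.0, 0.0, 1.0]] [-0.11600662  0.          0.          0.          0.        ] [[0.062, -0.977, 0.204, 0.269], [-0.998, -0.061, 0.014, 0.003], [-0.001, -0.205, -0.979, 1.257], [0.0, 0.0, 0.0, 1.0]]
side [[486.9, 0.0, 323.2], [0.0, 486.9, 196.3], [0.0, 0.0, 1.0]] [0.02189421 0.         0.         0.         0.        ] [[-0.998, -0.031, 0.046, 0.443], [-0.053, 0.772, -0.633, 0.84], [-0.016, -0.635, -0.773, 1.16], [0.0, 0.0, 0.0, 1.0]]
{'time_s': 0.1, 'joints': array([ 6.36912370e+01,  1.79550570e+01,  8.58493703e+01, -2.40227386e-03,
        7.62608547e+01, -1.28033096e+01]), 'qvel': array([ 0.02313848, -0.13711211, -0.12625783,  0.07591568, -0.0656318 ,
       -0.03612665]), 'effort': array([ 1.57031638e-03, -4.12899613e+01, -2.60140997e+01, -2.06398172e-04,
        3.07659109e-03,  6.09294989e-05]), 'tool_pos': array([0.12255528, 0.51025769, 0.23080473]), 'tool_rot': array([-1.79935824e+02, -1.21919295e-02,  1.66495112e+02]), 'force': array([-0.21048396,  0.75041916, -0.18576086]), 'moment': array([ 0.05391527, -0.02089036, -0.06574177]), 'grip_force': 0.0, 'finger_gap': 0.08535575766513505}
```

View pics/top0.png

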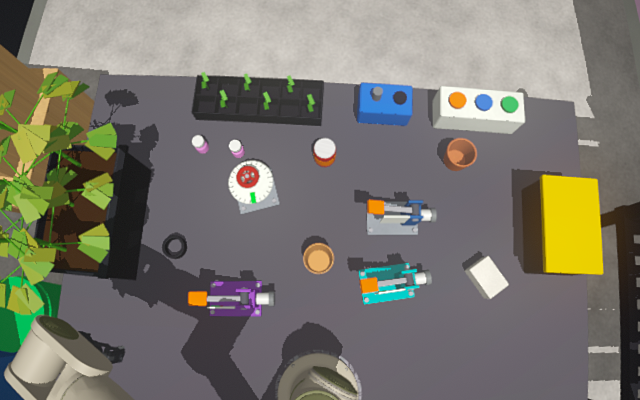

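View pics/side0.png

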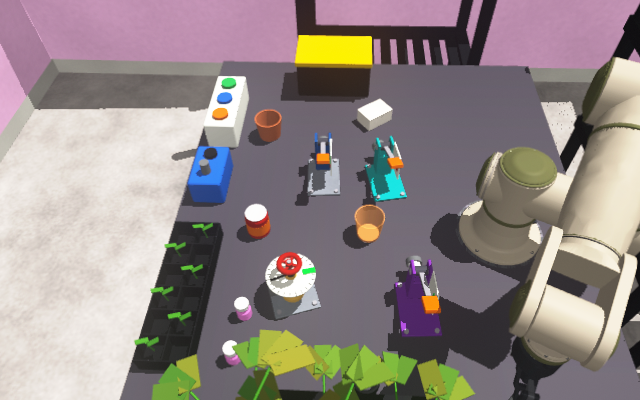

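Levers in the top picture are grey base with blue post (395,212), turquoise (393,283) and purple (230,298). I choose the blue-post one, at side (323,165). The only red wheel is at top (248,177), side (289,264). Next I check both in one montage of close crops.

Run:
```python
import cv2,numpy as np
t=cv2.imread("pics/top0.png");s=cv2.imread("pics/side0.png")
def cr(i,x,y,w=80,h=60): return cv2.resize(i[y:y+h,x:x+w],(400,300),interpolation=cv2.INTER_CUBIC)
m=np.vstack([np.hstack([cr(t,210,155),cr(s,250,240)]),np.hstack([cr(t,360,180),cr(s,285,135)])])
cv2.imwrite("pics/m0.png",m)
```

```text
(no output)
```

View pics/m0.png

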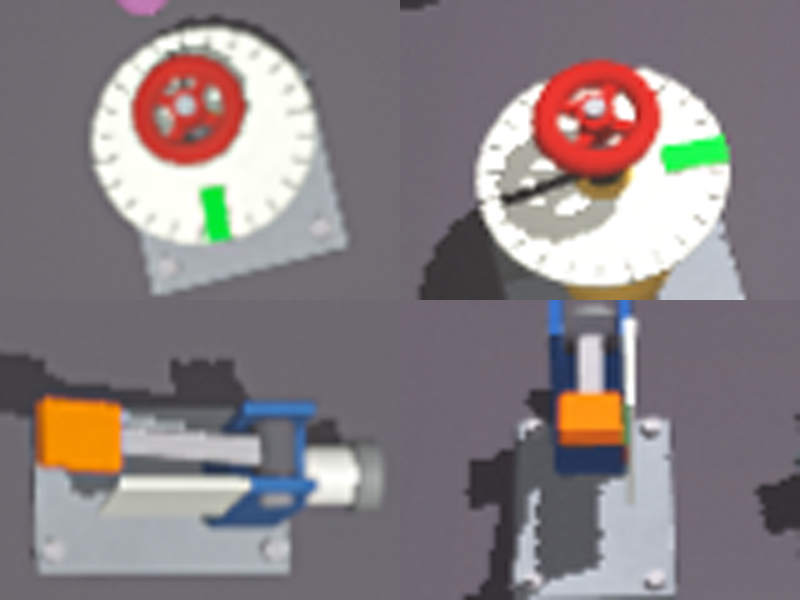

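Run:
```python
from h import *
t=snap("top");s=snap("side")
def tri(a,b):
    A=[];B=[]
    o1,d1=ray(t,a);o2,d2=ray(s,b)
    k=np.linalg.lstsq(np.c_[d1,-d2],o2-o1,rcond=None)[0]
    P,Q=o1+d1*k[0],o2+d2*k[1]; return ((P+Q)/2).round(4),np.linalg.norm(P-Q).round(4)
print("wheel tri",tri((247.6,176.6),(289.4,263.6)),atz(t,(247.6,176.6),.155),atz(s,(289.4,263.6),.155))
print("dial",atz(t,(250.8,182),.1),atz(s,(290.6,275.4),.1))
c=(atz(t,(250.8,182),.1)+atz(s,(290.6,275.4),.1))/2
p=atz(s,(270.6,280.6),.106);m1=atz(s,(309,271),.1);m2=atz(t,(253,197.6),.1)
for n,q in(("ptr",p),("m1",m1),("m2",m2)):
    d=q-c;print(n,q.round(4),np.hypot(*d[:2]).round(4),np.degrees(np.arctan2(d[1],d[0])))
print("pad",tri((376.4,206.6),(323,157)),atz(t,(376.4,206.6),.164),atz(s,(323,157),.164))
# hinge: blue yoke top ends ; midpoint
for q in((244,405),(315,405),(210,520),(285,520),(290,445)):
    print("hinge",atz(t,(360+q[0]/5,180+(q[1]-300)/5),.14 if q[0]!=290 else .115))
for q in((50,552),(275,548)): print("bolt",atz(t,(360+q[0]/5,180+(q[1]-300)/5),.01))
```

```text
wheel tri (array([0.5742, 0.2238, 0.1471]), np.float64(0.0008)) [0.57243073 0.22219288 0.155     ] [0.57277995 0.22878907 0.155     ]
dial [0.5724509  0.22254664 0.1       ] [0.57357595 0.22914069 0.1       ]
ptr [0.6206 0.2492 0.106 ] 0.053 26.18358635976383
m1 [0.5287 0.2146 0.1   ] 0.0457 -165.7990554857254
m2 [0.5281 0.212  0.1   ] 0.047 -162.89062989757446
pad (array([ 0.5107, -0.1243,  0.1593]), np.float64(0.0001)) [ 0.50959873 -0.12376486  0.164     ] [ 0.51038193 -0.11976177  0.164     ]
hinge [ 0.53565892 -0.21320243  0.14      ]
hinge [ 0.53807668 -0.25169915  0.14      ]
hinge [ 0.47194606 -0.19634439  0.14      ]
hinge [ 0.47436049 -0.23647226  0.14      ]
hinge [ 0.52076888 -0.2438661   0.115     ]
bolt [ 0.47071655 -0.12536532  0.01      ]
bolt [ 0.48110732 -0.25867922  0.01      ]
```

```bash
cat > go.py <<'E'
import sys; from h import *
from scipy.spatial.transform import Rotation as R
def goal(x,y,z,yaw):
    o=robot.observe(); r=R.from_euler("xyz",o["tool_rot"],degrees=True)
    d=r.inv().apply(np.array([x,y,z])-o["tool_pos"])
    print("t",round(o["time_s"],2),"pos",o["tool_pos"].round(4),"rot",o["tool_rot"].round(1),"J",o["joints"].round(0),"F",o["force"].round(1),"gap",round(o["finger_gap"],4),round(o["grip_force"],1))
    print("shift",d.round(4),"turn",(r.inv()*R.from_euler("xyz",[180,0,yaw],degrees=True)).as_rotvec(degrees=True).round(1))
if __name__=="__main__": goal(*map(float,sys.argv[1:]))
E
python3 go.py .22 .36 .28 130
```

```text
t 0.2 pos [0.1226 0.5103 0.231 ] rot [-180.    -0.   166.5] J [ 64.  18.  86.  -0.  76. -13.] F [0.1 0.7 0.6] gap 0.0853 0.0
shift [-0.1298 -0.1235 -0.049 ] turn [-0.   0.  36.5]
```

```bash
python3 -m handwheel '[[0.085,-0.13,-0.1235,-0.049,0,0,36.5],[0.085,-0.13,-0.1235,-0.049,0,0,36.5],[0.085,-0.13,-0.1235,-0.049,0,0,36.5],[0.085,-0.13,-0.1235,-0.049,0,0,36.5],[0.085,-0.13,-0.1235,-0.049,0,0,36.5]]' 40; python3 go.py .42 .28 .27 90
```

```text
time_s: 0.7
tool_pos: [0.2221, 0.3579, 0.2816]
tool_rot: [179.9, 0.0, 129.5]
force: [0.2, -0.5, 0.0]
finger_gap: 0.0852
grip_force: 0.0
t 0.7 pos [0.2221 0.3579 0.2816] rot [179.9   0.  129.5] J [42.  2. 97. -0. 81.  3.] F [ 0.2 -0.5  0. ] gap 0.0852 0.0
shift [-0.1859  0.1031  0.012 ] turn [ 0.1 -0.  39.5]
```

```bash
python3 -m handwheel '[[0.085,-0.186,0.103,0.01,0,0,40],[0.085,-0.186,0.103,0.01,0,0,40],[0.085,-0.186,0.103,0.01,0,0,40],[0.085,-0.186,0.103,0.01,0,0,40],[0.085,-0.186,0.103,0.01,0,0,40]]'; python3 go.py .573 .225 .22 50
```

```text
time_s: 1.2
tool_pos: [0.422, 0.2815, 0.2692]
tool_rot: [-180.0, 0.1, 89.5]
force: [-0.8, -0.7, -1.2]
finger_gap: 0.0851
grip_force: 0.0
t 1.2 pos [0.422  0.2815 0.2692] rot [-1.80e+02  1.00e-01  8.95e+01] J [20. 14. 85. -0. 81. 21.] F [-0.8 -0.7 -1.2] gap 0.0851 0.0
shift [-0.055   0.1516  0.0492] turn [-0.   0.1 39.5]
```

```bash
python3 -m handwheel '[[0.085,-0.055,0.1515,0.049,0,0,40],[0.085,-0.055,0.1515,0.049,0,0,40],[0.085,-0.055,0.1515,0.049,0,0,40],[0.085,-0.055,0.1515,0.049,0,0,40],[0.085,-0.055,0.1515,0.049,0,0,40]]'; python3 -m handwheel '[[0.085,0,0,0,0,0,30],[0.085,0,0,0,0,0,30],[0.085,0,0,0,0,0,30],[0.085,0,0,0,0,0,30]]'; python3 go.py .573 .225 .132 20
python3 - <<'E'
from h import *
t=snap("top");s=snap("side")
def cr(i,x,y,w=100,h=100): return cv2.resize(i[y:y+h,x:x+w],(400,400),interpolation=cv2.INTER_CUBIC)
cv2.imwrite("pics/m1.png",np.hstack([cr(t[0],200,130),cr(s[0],240,200)]))
E
```

```text
time_s: 1.7
tool_pos: [0.5717, 0.227, 0.2189]
tool_rot: [-179.9, 0.1, 49.5]
force: [0.2, 0.3, -0.2]
finger_gap: 0.0851
grip_force: 0.0
time_s: 2.1
tool_pos: [0.5701, 0.2287, 0.221]
tool_rot: [-180.0, 0.0, 19.7]
force: [0.2, -1.1, 0.4]
finger_gap: 0.085
grip_force: 0.0
t 2.1 pos [0.5701 0.2287 0.221 ] rot [-180.     0.    19.7] J [11. 30. 70.  0. 80. 81.] F [ 0.2 -1.1  0.4] gap 0.085 0.0
shift [0.0016 0.0045 0.089 ] turn [-0.   0.  -0.3]
```

View pics/m1.png

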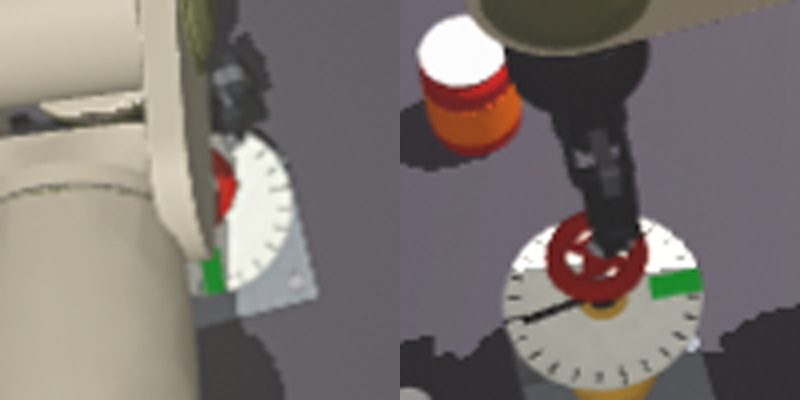

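Side crop: fingers are above the wheel (tips about (293,260)) and the pointer is still at about (271,280). I'll descend to the rim.

```bash
python3 -m handwheel '[[0.085,0.0015,0.0035,0.04,0,0,0],[0.085,0.0015,0.0035,0.065,0,0,0],[0.085,0.0015,0.0035,0.085,0,0,0],[0.085,0.0015,0.0035,0.085,0,0,0]]'; python3 -m handwheel '[[0.06,0,0,0,0,0,0],[0.06,0,0,0,0,0,0],[0.06,0,0,0,0,0,0],[0.06,0,0,0,0,0,0],[0.06,0,0,0,0,0,0]]' 25;  python3 go.py .573 .225 .132 20
```

```text
time_s: 2.6
tool_pos: [0.5714, 0.2256, 0.1335]
tool_rot: [-179.9, 0.3, 20.1]
force: [0.6, 0.3, 0.3]
finger_gap: 0.0849
grip_force: 0.0
time_s: 3.1
tool_pos: [0.574, 0.2246, 0.1385]
tool_rot: [179.8, -0.2, 20.0]
force: [0.8, -6.9, 2.3]
finger_gap: 0.0628
grip_force: 28.5
t 3.1 pos [0.574  0.2246 0.1385] rot [179.8  -0.2  20. ] J [11. 34. 76. -0. 70. 81.] F [ 0.8 -6.9  2.3] gap 0.0628 28.5
shift [-0.0009 -0.0008  0.0064] turn [ 0.2 -0.2  0. ]
```

```bash
python3 -m handwheel '[[0.06,0,0,0,0,0,-8],[0.06,0,0,0,0,0,-16],[0.06,0,0,0,0,0,-24],[0.06,0,0,0,0,0,-32],[0.06,0,0,0,0,0,-40]]' 40;python3 go.py .573 .225 .132 20;  python3 -m handwheel '[[0.06,0,0,0,0,0,-8],[0.06,0,0,0,0,0,-16],[0.06,0,0,0,0,0,-24],[0.06,0,0,0,0,0,-32],[0.06,0,0,0,0,0,-40]]';python3 - <<'E'
from h import *
s=snap("side")
cv2.imwrite("pics/m2.png",cv2.resize(s[0][200:300,240:340],(400,400),interpolation=cv2.INTER_CUBIC))
E
python3 go.py .573 .225 .132 190
```

```text
time_s: 3.6
tool_pos: [0.5742, 0.2244, 0.1386]
tool_rot: [179.7, -0.0, 60.3]
force: [1.1, -9.0, 3.1]
finger_gap: 0.0625
grip_force: 42.9
t 3.6 pos [0.5742 0.2244 0.1386] rot [179.7  -0.   60.3] J [11. 34. 76. -0. 70. 40.] F [ 1.1 -9.   3.1] gap 0.0625 42.9
shift [-0.0001 -0.0014  0.0066] turn [ 0.3 -0.1 40.3]
time_s: 4.1
tool_pos: [0.5745, 0.2244, 0.1386]
tool_rot: [179.7, 0.2, 100.3]
force: [1.6, -8.9, 2.1]
finger_gap: 0.0623
grip_force: 43.0
t 4.15 pos [0.5745 0.2244 0.1386] rot [179.7   0.2 100.8] J [11. 34. 76. -0. 70. -0.] F [ 1.8 -7.9  2.6] gap 0.0625 43.0
shift [ 0.0009 -0.0014  0.0066] turn [  0.1   0.4 -89.2]
```

View pics/m2.png

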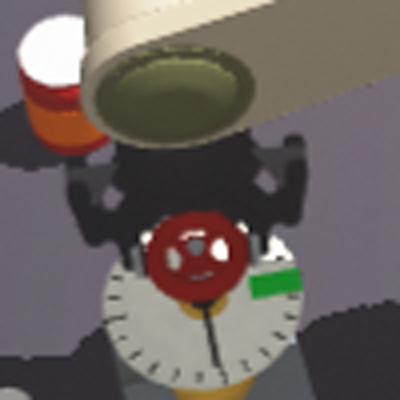

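The pointer follows: its tip is now at about (294,292), with the mark at (309,271). The grip holds, so I keep turning.

```bash
python3 -m handwheel '[[0.06,0,0,0,0,0,-8],[0.06,0,0,0,0,0,-16],[0.06,0,0,0,0,0,-24],[0.06,0,0,0,0,0,-32],[0.06,0,0,0,0,0,-40]]';  python3 -m handwheel '[[0.06,0,0,0,0,0,-8],[0.06,0,0,0,0,0,-16],[0.06,0,0,0,0,0,-24],[0.06,0,0,0,0,0,-32],[0.06,0,0,0,0,0,-40]]';python3 - <<'E'
from h import *
s=snap("side")
cv2.imwrite("pics/m3.png",cv2.resize(s[0][245:305,260:320],(600,600),interpolation=cv2.INTER_CUBIC))
E
python3 go.py .573 .225 .132 190
```

```text
time_s: 4.65
tool_pos: [0.5748, 0.2245, 0.1386]
tool_rot: [179.8, 0.3, 140.3]
force: [3.1, -7.2, 1.2]
finger_gap: 0.0622
grip_force: 43.1
time_s: 5.15
tool_pos: [0.5748, 0.2248, 0.1386]
tool_rot: [-180.0, 0.3, -179.7]
force: [5.0, -7.5, 0.4]
finger_gap: 0.0625
grip_force: 43.2
t 5.2 pos [0.5748 0.2248 0.1386] rot [-180.     0.3 -179.3] J [ 11.  34.  76.  -0.  70. -80.] F [ 5.4 -6.8  1. ] gap 0.0621 43.2
shift [0.0019 0.0002 0.0066] turn [-0.1  0.3 -9.3]
```

View pics/m3.png

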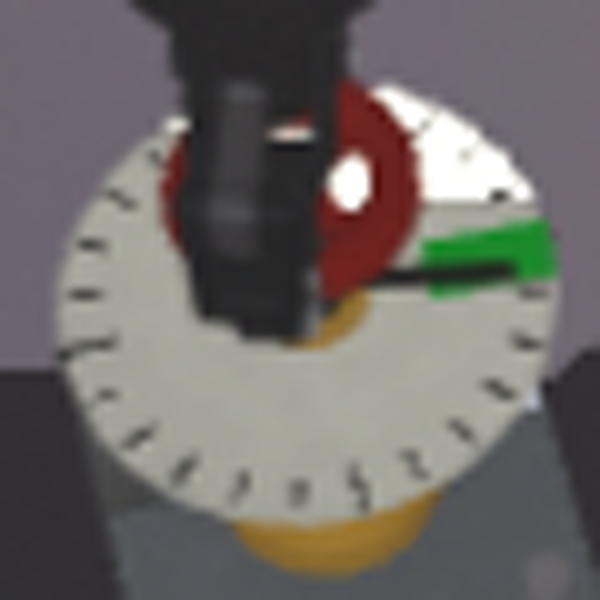

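Run:
```python
from h import *
s=snap("side")
c=atz(s,(290.8,275.2),.1)
for n,p,z in(("tip",(517,268),.107),("tip@.106 prev?",(517,268),.104),("mid",(420,277),.106),("mark",(490,259),.1),("c1",(425,242),.1),("c2",(546,222),.1),("c3",(556,277),.1),("c4",(435,297),.1)):
    q=atz(s,(260+p[0]/10,245+p[1]/10),z);d=q-c;print(n,q.round(4),np.hypot(*d[:2]).round(4),np.degrees(np.arctan2(d[1],d[0])).round(1))
```

```text
tip [0.5213 0.2208 0.107 ] 0.0524 -171.4
tip@.106 prev? [0.5215 0.219  0.104 ] 0.0525 -169.5
mid [0.5453 0.2238 0.106 ] 0.0283 -170.2
mark [0.5288 0.2144 0.1   ] 0.0466 -162.3
c1 [0.5454 0.2102 0.1   ] 0.0333 -146.4
c2 [0.5154 0.2031 0.1   ] 0.0631 -156.2
c3 [0.5119 0.2188 0.1   ] 0.062 -170.9
c4 [0.5417 0.2258 0.1   ] 0.0316 -175.0
```

```bash
python3 -m handwheel '[[0.06,0,0,0,0,0,-4],[0.06,0,0,0,0,0,-8.5],[0.06,0,0,0,0,0,-8.5]]'; python3 -m handwheel '[[0.085,0,0,0,0,0,0],[0.085,0,0,0,0,0,0],[0.085,0,0,0,0,0,0],[0.085,0,0,0,0,0,0],[0.085,0,0,0,0,0,0]]';  python3 -m handwheel '[[0.085,0,0,-0.03,0,0,0],[0.085,0,0,-0.06,0,0,0],[0.085,0,0,-0.1,0,0,0],[0.085,0,0,-0.14,0,0,0],[0.085,0,0,-0.14,0,0,0]]';python3 go.py .5 .05 .28 95
python3 - <<'E'
from h import *
s=snap("side")
cv2.imwrite("pics/m4.png",cv2.resize(s[0][245:305,260:320],(600,600),interpolation=cv2.INTER_CUBIC))
E
```

```text
time_s: 5.55
tool_pos: [0.5748, 0.2249, 0.1386]
tool_rot: [-179.9, 0.3, -171.4]
force: [5.5, -5.9, 0.8]
finger_gap: 0.0624
grip_force: 43.2
time_s: 6.05
tool_pos: [0.5727, 0.2261, 0.1364]
tool_rot: [180.0, 0.0, -171.5]
force: [0.5, -0.0, 0.2]
finger_gap: 0.0851
grip_force: 0.0
time_s: 6.55
tool_pos: [0.5741, 0.2263, 0.2823]
tool_rot: [180.0, 0.6, -171.5]
force: [-0.5, -0.9, 0.6]
finger_gap: 0.085
grip_force: 0.0
t 6.55 pos [0.5741 0.2263 0.2823] rot [ 180.     0.6 -171.5] J [ 11.  28.  63.   0.  88. -88.] F [-0.5 -0.9  0.6] gap 0.085 0.0
shift [ 0.0994 -0.1634  0.0012] turn [ 0.5  0.4 93.5]
```

View pics/m4.png

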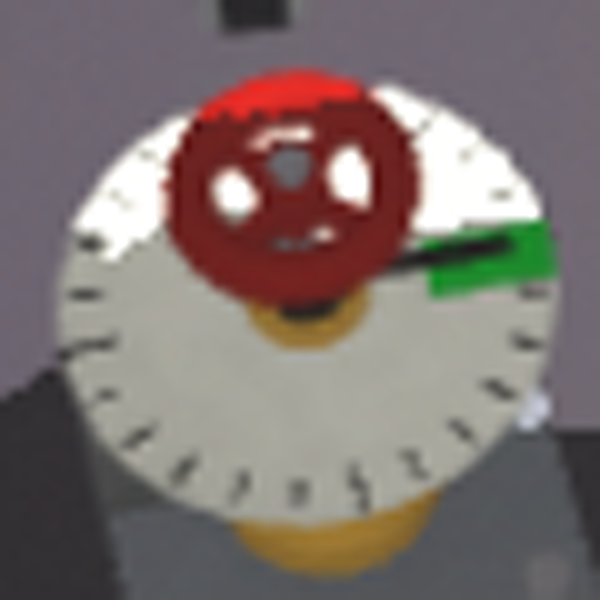

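Pointer tip at (311.2,269.1) lies along the middle of the green mark, and the wheel is released. On to the lever: shut the fingers and fly over.

```bash
python3 -m handwheel '[[0,0.1,-0.163,0,0,0,40],[0,0.1,-0.163,0,0,0,40],[0,0.1,-0.163,0,0,0,40],[0,0.1,-0.163,0,0,0,40],[0,0.1,-0.163,0,0,0,40]]'
python3 - <<'E'
from h import *
s=snap("side");c=atz(s,(290.8,275.2),.1);d=atz(s,(311.2,269.1),.106)-c;print(np.degrees(np.arctan2(d[1],d[0])))
E
python3 go.py .511 -.111 .25 94.5
```

```text
time_s: 7.1
tool_pos: [0.4962, 0.0466, 0.2754]
tool_rot: [-179.9, -0.1, 147.9]
force: [-0.1, 0.7, 0.9]
finger_gap: 0.0118
grip_force: 0.0
-162.20821477815696
t 7.15 pos [0.497  0.0482 0.2754] rot [-1.800e+02 -1.000e-01  1.478e+02] J [ -8.  13.  86.  -0.  81. -66.] F [ 0.1 -0.4  0.4] gap 0.0042 0.0
shift [-0.0968 -0.1272  0.0254] turn [-0.1 -0.1 53.3]
```

Pointer is at -162.2° against the mark at -162.3°.

```bash
python3 -m handwheel '[[0,-0.097,-0.127,0.025,0,0,43],[0,-0.097,-0.127,0.025,0,0,43],[0,-0.097,-0.127,0.025,0,0,43],[0,-0.097,-0.127,0.025,0,0,43],[0,-0.097,-0.127,0.025,0,0,43]]'
python3 go.py .511 -.111 .19 94.5
```

```text
time_s: 7.65
tool_pos: [0.514, -0.1105, 0.2494]
tool_rot: [-179.9, -0.1, 105.2]
force: [-0.1, 1.0, -0.4]
finger_gap: 0.0002
grip_force: 0.0
t 7.65 pos [ 0.514  -0.1105  0.2494] rot [-1.799e+02 -1.000e-01  1.052e+02] J [-25.  17.  84.  -0.  79. -40.] F [-0.1  1.  -0.4] gap 0.0002 0.0
shift [ 0.0002 -0.0029  0.0594] turn [-0.1 -0.1 10.7]
```

```bash
python3 -m handwheel '[[0,0,-0.003,0.03,0,0,8],[0,0,-0.003,0.06,0,0,10.5],[0,0,-0.003,0.06,0,0,10.5],[0,0,-0.003,0.06,0,0,10.5]]'
python3 go.py .511 -.111 .123 94.5
python3 - <<'E'
from h import *
t=snap("top");s=snap("side")
def cr(i,x,y,w=80,h=100): return cv2.resize(i[y:y+h,x:x+w],(400,500),interpolation=cv2.INTER_CUBIC)
cv2.imwrite("pics/m5.png",np.hstack([cr(t[0],350,160),cr(s[0],285,100)]))
print(proj(s,[.511,-.114,.164]),proj(t,[.511,-.114,.164]))
E
```

```text
time_s: 8.05
tool_pos: [0.5115, -0.1095, 0.1914]
tool_rot: [-180.0, -0.0, 95.2]
force: [0.3, 0.4, 1.4]
finger_gap: -0.0001
grip_force: 0.0
t 8.05 pos [ 0.5115 -0.1095  0.1914] rot [-180.    -0.    95.2] J [-25.  20.  90.   0.  71. -30.] F [0.3 0.4 1.4] gap -0.0001 0.0
shift [-0.0015 -0.0006  0.0684] turn [-0.  -0.   0.7]
[[322.6735789  158.46407674]] [[372.69451682 205.84975303]]
```

View pics/m5.png

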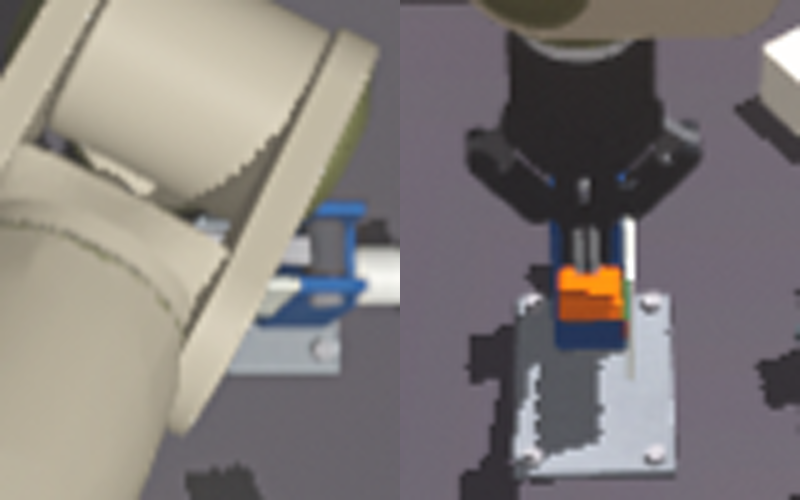

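Fingers at side (322,154) are centred over the pad at (323,157). Now press down gently.

```bash
python3 -m handwheel '[[0,-0.001,0,0.01,0,0,0],[0,-0.001,0,0.02,0,0,0],[0,-0.001,0,0.03,0,0,0],[0,-0.001,0,0.035,0,0,0],[0,-0.001,0,0.04,0,0,0]]';python3 -m handwheel '[[0,0,0,0.007,0,0,0],[0,0,0,0.014,0,0,0],[0,0,0,0.02,0,0,0],[0,0,0,0.025,0,0,0],[0,0,0,0.025,0,0,0]]'
python3 go.py .511 -.111 .123 94.5
```

```text
time_s: 8.65
tool_pos: [0.5114, -0.1107, 0.1509]
tool_rot: [-180.0, -0.0, 95.0]
force: [-0.3, 1.4, 4.3]
finger_gap: -0.0
grip_force: 1.6
time_s: 9.15
tool_pos: [0.5115, -0.1106, 0.1258]
tool_rot: [-180.0, -0.0, 95.0]
force: [-0.7, 3.6, 5.0]
finger_gap: 0.0
grip_force: 2.8
t 9.15 pos [ 0.5115 -0.1106  0.1258] rot [-180.   -0.   95.] J [-25.  24.  94.   0.  62. -30.] F [-0.7  3.6  5. ] gap 0.0 2.8
shift [-0.0004 -0.0005  0.0028] turn [-0.  -0.   0.5]
```

```bash
python3 -m handwheel '[[0,0,0,0.002,0,0,0],[0,0,0,0.0025,0,0,0],[0,0,0,0.0025,0,0,0],[0,0,0,0.0025,0,0,0],[0,0,0,0.0025,0,0,0]]'
python3 go.py .511 -.111 .123 94.5
python3 - <<'E'
from h import *
t=snap("top");s=snap("side")
def cr(i,x,y,w,h): return cv2.resize(i[y:y+h,x:x+w],(400,500),interpolation=cv2.INTER_CUBIC)
cv2.imwrite("pics/m6.png",np.hstack([cr(t[0],360,180,64,80),cr(s[0],305,130,40,50)]))
# pad outline corners predicted at level: centre, top face corners
a=np.array([-.078,.997,0]);b=np.array([.997,.078,0]);P=np.array([.511,-.114,.123])
for z in(.133,.123,.113):
    for sx in(-1,1): print(z,((proj(s,P+a*.023+b*.018*sx+[0,0,z-.123])-[305,130])*10).round(0))
E
```

```text
time_s: 9.65
tool_pos: [0.5115, -0.1106, 0.124]
tool_rot: [180.0, -0.0, 95.0]
force: [0.2, 4.5, 6.3]
finger_gap: 0.0001
grip_force: 2.9
t 9.65 pos [ 0.5115 -0.1106  0.124 ] rot [180.  -0.  95.] J [-25.  24.  94.   0.  62. -30.] F [0.2 4.5 6.3] gap 0.0001 2.9
shift [-0.0004 -0.0005  0.001 ] turn [ 0.  -0.   0.5]
0.133 [[244. 417.]]
0.133 [[117. 421.]]
0.123 [[244. 440.]]
0.123 [[118. 444.]]
0.113 [[244. 464.]]
0.113 [[119. 467.]]
```

View pics/m6.png

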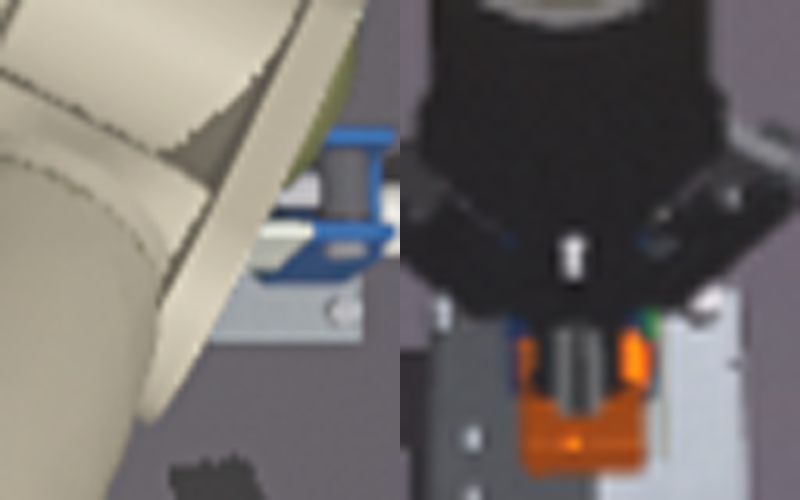

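The pad's front top edge is at about row 440 of the crop, where the level pose predicts it. It is held flat at about 6–7 N with the TCP at 0.124 m, so I hand in.

```bash
python3 -c "
from rig import robot
print(robot.close_job())"
```

```text
the job is handed in; nothing more can be done
None
```

I turned the valve wheel until its pointer stood over the green mark and let go of it. I then pressed the flush lever level by its orange pad and handed in the job still holding it there; pointer and pad were checked by camera, but neither camera could see the arm against the gauge.

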